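# Rake the heaped dice level in the display tray

### The arm

A 6-joint arm with a two-finger parallel gripper is mounted at the origin on a cart in front of the work surface, level with it; the furniture and walls round the work are solid. World frame = base frame: x ahead of the robot, y to its left, z up, the work surface at z = 0. Lengths are in mm, angles in rad, forces in N, time in s.
With the tool pointing down it reaches from about 275 to 975 mm from the base axis. Payload 8.4 kg.
Tool frame: the origin (TCP) lies at the very end of the fingers, on their centre line; the grasp point (between the pads) lies 19 mm behind it; z points along the fingers, y is the line along which they close (so a half turn about z gives the same grasp; the last joint's range is limited). The gripper opens to 92 mm and grips with 3 to 60 N. Pads are 20 mm wide; open, the fingers measure 128 mm over their backs; the gripper's body (75 mm by 189 mm) begins 69 mm behind the grasp point.
Start: joints at [-1.207, 0.353, 1.633, -0, 1.155, -0.002], TCP at [223.559, -583.652, 214.583] pointing down, gripper open.
Joint ranges: [-2.63, 2.63], [-0.92, 2.1], [0.06, 2.66], [-1.3, 4.44], [0, 2.69], [-3.02, 3.02]. Speed limits (rad/s): [2.22, 2.22, 2.79, 3.14, 3.14, 3.14].

### API

Orientations are given as a unit quaternion [x, y, z, w].
In Python, from station import monitor, vision, job_done gives the robot as it stands.
- The arm moves only by the tool send_rows, never from a script. Its argument "plan" is a list of rows, each a list of 2 entries, a list of its own where there are three numbers: the shift along the tool's x, y, z in units of 30 mm (1.0 is 30 mm), then the turn about the tool's z in units of 6 degrees (1.0 is 6 degrees). A call has 1 to 5 rows; each row is the pose to reach, as a shift and turn from the pose commanded when the call began, along the tool's axes at that moment; what a row does not reach only later rows make up. A row lasts 1/10 s, in which the tool goes at most 50 mm and 8.59 degrees, less where a joint would pass 70% of its speed; a pose out of reach is approached as far as the arm can. A call with a gripper value outside its range is refused whole. "hand" is the finger opening in mm, from 0 to 91.9, set as the call begins (left out, the last holds). The fingers move at their own pace and stop on an object; "newtons" is the grip in N (left out, the last holds). Time passes only in rows, so rows that repeat a pose let the fingers close. It gives the time, the measured TCP pose, the force, the opening and the grip force at its end, in the units of the state.
- monitor.state(): the state, without advancing time (a new reading comes with each control period).
- vision.read_camera(name): name is "side" or "top"; returns a dict with "frame" (480x640x3 uint8, blue, green, red), "depth" (480x640 float32, mm along the optical axis (not along the pixel's ray), 0 where there is no reading), "mtx" (3x3 intrinsics, pixels), "k1" (the pictures are not rectified: a ray, as slopes to the right and down, at radius r is drawn at 1 + k1 r^2 times it, then the intrinsics apply), "R" (3x3) and "t" (3): a world point X has camera coordinates R X + t. Camera axes: x right, y down, z forward; pixel columns grow to the right and rows downward; lengths in mm; the calibration is good to about 2 mm. A picture is of the moment at which its call begins.
- job_done(): hands the job in; it is judged then, once.
The state is a dict: "time": time; "joint_pos": joint angles; "dq": joint speeds; "joint_efforts": joint torques, N m; "eef_pos": TCP position; "tool_rot": TCP orientation; "wrist_force": force on the tool from outside, world axes, zero at the start; "ft_torque": the same for the moment, N m; "opening": finger opening in mm; "grip_force": force on a finger pad.
Only numpy, scipy, OpenCV 4.12 (cv2) and the standard library are available. Lean on these libraries where they do the work, as an engineer would, in place of code of your own. Each camera call takes 0.05 s, during which the arm holds its last target. There are 200 camera calls.

### The job

Take the small rake from its stand and rake the dice heaped at the far end of the display tray into one even layer: none on top of another, and at least two of the seven lying in each of the far, middle and near thirds of the bed. Move the dice only with the rake; when you pull them from the far end to the near end, keep the teeth lightly on the bed all the way, never pressing hard (stay below 8 N), and feel for the bed, whose near part slopes by an unknown amount. Then stand the rake upright in its stand again and leave everything else on the table alone.

Things in the scene. Friction and masses are not known exactly. Their poses are not given: they have to be found in the camera images.
- tray: Open wooden display tray, fixed, 272 x 136 mm outside, walls 6 mm thick, rim 66 mm above the table; inside 260 (x) x 124 (y) mm. Origin: centre of its underside, on the table; x runs lengthwise to the far end, away from the robot, y to the left. Its floor is the bed; the bed's far, middle and near thirds meet at x = +43 and x = -43 mm.
- bed_fold (a point): Point on the tray's bed, on its middle line at tray x = +35 mm, 32 mm above the table; axes as the tray's. From here to the far wall the bed is level. From here to the near wall (165 mm) it is a panel that slopes evenly up or down, by up to 6 degrees (18 mm at the near wall); the slope differs each time, is not measured and stays as set.
- rake_grip (a point): Middle of the rake's upright wooden handle, the place to grip: 22 mm along the rake's x, 26 mm along its y, reaching 40 mm above and 41 mm below this point; z points up. Under it a steel head: bar 20 (x) x 34 (y) mm, its underside 64 mm below this point, with four teeth in a row along y, 34 mm over all, 7 mm thick, tips 100 mm below this point. 0.18 kg.
- rake_teeth (a point): Middle of the row of the rake's tooth tips; axes as the handle's. The rake's head slides up towards the handle on a spring: it begins to yield at 1.5 N, takes 4 N more for each mm and stops at 7 mm.
- stand: Grey rake stand, fixed, left or right of the tray: foot 70 x 80 mm, block 37 (x) x 58 (y) x 42 mm high with a slot 13 (x) x 42 (y) mm, 38 mm deep, open at the top. The rake stands upright in it, same x and y axes, teeth in the slot, head bar on the rim: tooth tips 6 mm, grip point 106 mm above the table. Origin: centre of its underside.
- cube_1_mid (a point): Centre of a black toy die, a cube of 24 mm, 33 g; at the start on the left side, in the far row, with about 26 mm of free bed between it and the far wall. Columns are about 37 mm apart.
- cube_2_mid (a point): Centre of a black toy die, a cube of 24 mm, 33 g; at the start in the middle of the tray, in the far row, with about 26 mm of free bed between it and the far wall. Columns are about 37 mm apart.
- cube_3_mid (a point): Centre of a black toy die, a cube of 24 mm, 33 g; at the start on the right side, in the far row, with about 26 mm of free bed between it and the far wall. Columns are about 37 mm apart.
- cube_4_mid (a point): Centre of a black toy die, a cube of 24 mm, 33 g; at the start on the left side, in the second row, close in front of the far row. Columns are about 37 mm apart.
- cube_5_mid (a point): Centre of a black toy die, a cube of 24 mm, 33 g; at the start in the middle of the tray, in the second row, close in front of the far row. Columns are about 37 mm apart.
- cube_6_mid (a point): Centre of a black toy die, a cube of 24 mm, 33 g; at the start on the right side, in the second row, close in front of the far row. Columns are about 37 mm apart.
- cube_7_mid (a point): Centre of a black toy die, a cube of 24 mm, 33 g; at the start lying on top of the middle cube of the second row, with the top of the far cube behind it free.
- can: Bystander, not to be moved: paint can, 75 mm across, 76 mm high, standing at the other side of the tray from the stand; origin at the centre of its underside.
- tin: Bystander, not to be moved: flat round tin, 38 mm across, 12 mm high; origin at the centre of its underside.
- tape: Bystander, not to be moved: roll of masking tape lying flat, 94 mm across, 19 mm high; origin at the centre of its underside.
- toy: Bystander, not to be moved: small upright carton, 26 x 46 x 62 mm; origin at the centre of its underside.
- pouch: Bystander, not to be moved: flat oval coin pouch, 42 x 60 x 13 mm; origin at the centre of its underside.
Things that resemble listed ones, but are neither listed nor needed, are in the scene too. Leave any red or yellow look-alike of the part that bears rake_grip alone.

How it is judged (in metres and radians):
On the way, in this order (a step that is already met when the one before it is completed fails the run):
1. the rake's teeth bear on the bed behind the dice, close to the far wall (x of rake_teeth in the frame of tray between 0.095 and 0.13 m and contact force between rake and tray above 1 N and z of rake_teeth in the frame of tray below 0.058 m), for 0.1 s.
2. the teeth bear on the bed in the middle of its length (x of rake_teeth in the frame of tray between -0.02 and 0.05 m and contact force between rake and tray above 1 N and z of rake_teeth in the frame of tray below 0.058 m), for 0.2 s.
3. the teeth bear on the bed well down the sloping panel, with at least two dice in the near third (x of rake_teeth in the frame of tray between -0.13 and -0.027 m and contact force between rake and tray above 1 N and z of rake_teeth in the frame of tray below 0.058 m and (x of each of cube_1_mid, cube_2_mid in the frame of tray below -0.0433 m or x of each of cube_1_mid, cube_3_mid in the frame of tray below -0.0433 m or x of each of cube_1_mid, cube_4_mid in the frame of tray below -0.0433 m or x of each of cube_1_mid, cube_5_mid in the frame of tray below -0.0433 m or x of each of cube_1_mid, cube_6_mid in the frame of tray below -0.0433 m or x of each of cube_1_mid, cube_7_mid in the frame of tray below -0.0433 m or x of each of cube_2_mid, cube_3_mid in the frame of tray below -0.0433 m or x of each of cube_2_mid, cube_4_mid in the frame of tray below -0.0433 m or x of each of cube_2_mid, cube_5_mid in the frame of tray below -0.0433 m or x of each of cube_2_mid, cube_6_mid in the frame of tray below -0.0433 m or x of each of cube_2_mid, cube_7_mid in the frame of tray below -0.0433 m or x of each of cube_3_mid, cube_4_mid in the frame of tray below -0.0433 m or x of each of cube_3_mid, cube_5_mid in the frame of tray below -0.0433 m or x of each of cube_3_mid, cube_6_mid in the frame of tray below -0.0433 m or x of each of cube_3_mid, cube_7_mid in the frame of tray below -0.0433 m or x of each of cube_4_mid, cube_5_mid in the frame of tray below -0.0433 m or x of each of cube_4_mid, cube_6_mid in the frame of tray below -0.0433 m or x of each of cube_4_mid, cube_7_mid in the frame of tray below -0.0433 m or x of each of cube_5_mid, cube_6_mid in the frame of tray below -0.0433 m or x of each of cube_5_mid, cube_7_mid in the frame of tray below -0.0433 m or x of each of cube_6_mid, cube_7_mid in the frame of tray below -0.0433 m)), for 0.2 s.
At the end, for the whole second after the job is handed in: All seven dice lie inside the tray in one layer (centres over 18 mm apart seen from above), at least two in each third of its length, at rest; the rake stands in its stand, head bar on the rim, within 15 mm of its centre and upright within 7 degrees, released; bystanders within 15 mm ((x of each of cube_1_mid, cube_2_mid in the frame of tray above 0.0433 m or x of each of cube_1_mid, cube_3_mid in the frame of tray above 0.0433 m or x of each of cube_1_mid, cube_4_mid in the frame of tray above 0.0433 m or x of each of cube_1_mid, cube_5_mid in the frame of tray above 0.0433 m or x of each of cube_1_mid, cube_6_mid in the frame of tray above 0.0433 m or x of each of cube_1_mid, cube_7_mid in the frame of tray above 0.0433 m or x of each of cube_2_mid, cube_3_mid in the frame of tray above 0.0433 m or x of each of cube_2_mid, cube_4_mid in the frame of tray above 0.0433 m or x of each of cube_2_mid, cube_5_mid in the frame of tray above 0.0433 m or x of each of cube_2_mid, cube_6_mid in the frame of tray above 0.0433 m or x of each of cube_2_mid, cube_7_mid in the frame of tray above 0.0433 m or x of each of cube_3_mid, cube_4_mid in the frame of tray above 0.0433 m or x of each of cube_3_mid, cube_5_mid in the frame of tray above 0.0433 m or x of each of cube_3_mid, cube_6_mid in the frame of tray above 0.0433 m or x of each of cube_3_mid, cube_7_mid in the frame of tray above 0.0433 m or x of each of cube_4_mid, cube_5_mid in the frame of tray above 0.0433 m or x of each of cube_4_mid, cube_6_mid in the frame of tray above 0.0433 m or x of each of cube_4_mid, cube_7_mid in the frame of tray above 0.0433 m or x of each of cube_5_mid, cube_6_mid in the frame of tray above 0.0433 m or x of each of cube_5_mid, cube_7_mid in the frame of tray above 0.0433 m or x of each of cube_6_mid, cube_7_mid in the frame of tray above 0.0433 m) and ((x of cube_1_mid in the frame of tray between -0.0433 and 0.0433 m and x of cube_2_mid in the frame of tray between -0.0433 and 0.0433 m) or (x of cube_1_mid in the frame of tray between -0.0433 and 0.0433 m and x of cube_3_mid in the frame of tray between -0.0433 and 0.0433 m) or (x of cube_1_mid in the frame of tray between -0.0433 and 0.0433 m and x of cube_4_mid in the frame of tray between -0.0433 and 0.0433 m) or (x of cube_1_mid in the frame of tray between -0.0433 and 0.0433 m and x of cube_5_mid in the frame of tray between -0.0433 and 0.0433 m) or (x of cube_1_mid in the frame of tray between -0.0433 and 0.0433 m and x of cube_6_mid in the frame of tray between -0.0433 and 0.0433 m) or (x of cube_1_mid in the frame of tray between -0.0433 and 0.0433 m and x of cube_7_mid in the frame of tray between -0.0433 and 0.0433 m) or (x of cube_2_mid in the frame of tray between -0.0433 and 0.0433 m and x of cube_3_mid in the frame of tray between -0.0433 and 0.0433 m) or (x of cube_2_mid in the frame of tray between -0.0433 and 0.0433 m and x of cube_4_mid in the frame of tray between -0.0433 and 0.0433 m) or (x of cube_2_mid in the frame of tray between -0.0433 and 0.0433 m and x of cube_5_mid in the frame of tray between -0.0433 and 0.0433 m) or (x of cube_2_mid in the frame of tray between -0.0433 and 0.0433 m and x of cube_6_mid in the frame of tray between -0.0433 and 0.0433 m) or (x of cube_2_mid in the frame of tray between -0.0433 and 0.0433 m and x of cube_7_mid in the frame of tray between -0.0433 and 0.0433 m) or (x of cube_3_mid in the frame of tray between -0.0433 and 0.0433 m and x of cube_4_mid in the frame of tray between -0.0433 and 0.0433 m) or (x of cube_3_mid in the frame of tray between -0.0433 and 0.0433 m and x of cube_5_mid in the frame of tray between -0.0433 and 0.0433 m) or (x of cube_3_mid in the frame of tray between -0.0433 and 0.0433 m and x of cube_6_mid in the frame of tray between -0.0433 and 0.0433 m) or (x of cube_3_mid in the frame of tray between -0.0433 and 0.0433 m and x of cube_7_mid in the frame of tray between -0.0433 and 0.0433 m) or (x of cube_4_mid in the frame of tray between -0.0433 and 0.0433 m and x of cube_5_mid in the frame of tray between -0.0433 and 0.0433 m) or (x of cube_4_mid in the frame of tray between -0.0433 and 0.0433 m and x of cube_6_mid in the frame of tray between -0.0433 and 0.0433 m) or (x of cube_4_mid in the frame of tray between -0.0433 and 0.0433 m and x of cube_7_mid in the frame of tray between -0.0433 and 0.0433 m) or (x of cube_5_mid in the frame of tray between -0.0433 and 0.0433 m and x of cube_6_mid in the frame of tray between -0.0433 and 0.0433 m) or (x of cube_5_mid in the frame of tray between -0.0433 and 0.0433 m and x of cube_7_mid in the frame of tray between -0.0433 and 0.0433 m) or (x of cube_6_mid in the frame of tray between -0.0433 and 0.0433 m and x of cube_7_mid in the frame of tray between -0.0433 and 0.0433 m)) and (x of each of cube_1_mid, cube_2_mid in the frame of tray below -0.0433 m or x of each of cube_1_mid, cube_3_mid in the frame of tray below -0.0433 m or x of each of cube_1_mid, cube_4_mid in the frame of tray below -0.0433 m or x of each of cube_1_mid, cube_5_mid in the frame of tray below -0.0433 m or x of each of cube_1_mid, cube_6_mid in the frame of tray below -0.0433 m or x of each of cube_1_mid, cube_7_mid in the frame of tray below -0.0433 m or x of each of cube_2_mid, cube_3_mid in the frame of tray below -0.0433 m or x of each of cube_2_mid, cube_4_mid in the frame of tray below -0.0433 m or x of each of cube_2_mid, cube_5_mid in the frame of tray below -0.0433 m or x of each of cube_2_mid, cube_6_mid in the frame of tray below -0.0433 m or x of each of cube_2_mid, cube_7_mid in the frame of tray below -0.0433 m or x of each of cube_3_mid, cube_4_mid in the frame of tray below -0.0433 m or x of each of cube_3_mid, cube_5_mid in the frame of tray below -0.0433 m or x of each of cube_3_mid, cube_6_mid in the frame of tray below -0.0433 m or x of each of cube_3_mid, cube_7_mid in the frame of tray below -0.0433 m or x of each of cube_4_mid, cube_5_mid in the frame of tray below -0.0433 m or x of each of cube_4_mid, cube_6_mid in the frame of tray below -0.0433 m or x of each of cube_4_mid, cube_7_mid in the frame of tray below -0.0433 m or x of each of cube_5_mid, cube_6_mid in the frame of tray below -0.0433 m or x of each of cube_5_mid, cube_7_mid in the frame of tray below -0.0433 m or x of each of cube_6_mid, cube_7_mid in the frame of tray below -0.0433 m) and horizontal distance between cube_1_mid and cube_2_mid above 0.018 m and horizontal distance between each of cube_1_mid, cube_2_mid and cube_3_mid above 0.018 m and horizontal distance between each of cube_1_mid, cube_2_mid, cube_3_mid and cube_4_mid above 0.018 m and horizontal distance between each of cube_1_mid, cube_2_mid, cube_3_mid, cube_4_mid and cube_5_mid above 0.018 m and horizontal distance between each of cube_1_mid, cube_2_mid, cube_3_mid, cube_4_mid, cube_5_mid and cube_6_mid above 0.018 m and horizontal distance between each of cube_1_mid, cube_2_mid, cube_3_mid, cube_4_mid, cube_5_mid, cube_6_mid and cube_7_mid above 0.018 m and height (world z) of each of cube_1_mid, cube_2_mid, cube_3_mid, cube_4_mid, cube_5_mid, cube_6_mid, cube_7_mid below 0.068 m and (x of cube_1_mid in the frame of tray below 0.0433 m or height (world z) of cube_1_mid below 0.054 m) and (x of cube_2_mid in the frame of tray below 0.0433 m or height (world z) of cube_2_mid below 0.054 m) and (x of cube_3_mid in the frame of tray below 0.0433 m or height (world z) of cube_3_mid below 0.054 m) and (x of cube_4_mid in the frame of tray below 0.0433 m or height (world z) of cube_4_mid below 0.054 m) and (x of cube_5_mid in the frame of tray below 0.0433 m or height (world z) of cube_5_mid below 0.054 m) and (x of cube_6_mid in the frame of tray below 0.0433 m or height (world z) of cube_6_mid below 0.054 m) and (x of cube_7_mid in the frame of tray below 0.0433 m or height (world z) of cube_7_mid below 0.054 m) and x of cube_1_mid in the frame of tray between -0.13 and 0.13 m and y of cube_1_mid in the frame of tray between -0.062 and 0.062 m and x of cube_2_mid in the frame of tray between -0.13 and 0.13 m and y of cube_2_mid in the frame of tray between -0.062 and 0.062 m and x of cube_3_mid in the frame of tray between -0.13 and 0.13 m and y of cube_3_mid in the frame of tray between -0.062 and 0.062 m and x of cube_4_mid in the frame of tray between -0.13 and 0.13 m and y of cube_4_mid in the frame of tray between -0.062 and 0.062 m and x of cube_5_mid in the frame of tray between -0.13 and 0.13 m and y of cube_5_mid in the frame of tray between -0.062 and 0.062 m and x of cube_6_mid in the frame of tray between -0.13 and 0.13 m and y of cube_6_mid in the frame of tray between -0.062 and 0.062 m and x of cube_7_mid in the frame of tray between -0.13 and 0.13 m and y of cube_7_mid in the frame of tray between -0.062 and 0.062 m and linear speed of each of cube_1, cube_2, cube_3, cube_4, cube_5, cube_6, cube_7 below 0.02 m/s and horizontal distance between rake_grip and stand below 0.015 m and angle between rake_grip's own z axis and vertical below 0.12 rad and height (world z) of rake_grip between 0.098 and 0.112 m); the robot touches nothing.
It fails at once if the rake presses on the tray with more than 8 N (contact force between rake and tray above 8 N).
It fails at once if the rake presses on a die with more than 12 N (contact force between rake and cube_1 above 12 N or contact force between rake and cube_2 above 12 N or contact force between rake and cube_3 above 12 N or contact force between rake and cube_4 above 12 N or contact force between rake and cube_5 above 12 N or contact force between rake and cube_6 above 12 N or contact force between rake and cube_7 above 12 N).
It fails at once if the gripper touches a die (contact force between any of the fingers, the arm and cube_1 above 0.3 N or contact force between any of the fingers, the arm and cube_2 above 0.3 N or contact force between any of the fingers, the arm and cube_3 above 0.3 N or contact force between any of the fingers, the arm and cube_4 above 0.3 N or contact force between any of the fingers, the arm and cube_5 above 0.3 N or contact force between any of the fingers, the arm and cube_6 above 0.3 N or contact force between any of the fingers, the arm and cube_7 above 0.3 N).
It fails at once if a die leaves the tray (not (x of cube_1_mid in the frame of tray between -0.13 and 0.13 m and y of cube_1_mid in the frame of tray between -0.062 and 0.062 m) or not (x of cube_2_mid in the frame of tray between -0.13 and 0.13 m and y of cube_2_mid in the frame of tray between -0.062 and 0.062 m) or not (x of cube_3_mid in the frame of tray between -0.13 and 0.13 m and y of cube_3_mid in the frame of tray between -0.062 and 0.062 m) or not (x of cube_4_mid in the frame of tray between -0.13 and 0.13 m and y of cube_4_mid in the frame of tray between -0.062 and 0.062 m) or not (x of cube_5_mid in the frame of tray between -0.13 and 0.13 m and y of cube_5_mid in the frame of tray between -0.062 and 0.062 m) or not (x of cube_6_mid in the frame of tray between -0.13 and 0.13 m and y of cube_6_mid in the frame of tray between -0.062 and 0.062 m) or not (x of cube_7_mid in the frame of tray between -0.13 and 0.13 m and y of cube_7_mid in the frame of tray between -0.062 and 0.062 m)).
It fails at once if a bystander is moved more than 15 mm (distance of any of can, tin, tape, toy, pouch from where it was at the start of the episode above 0.015 m).
It also fails if it takes over 72 s, if anything falls off the work surface, if the arm or the gripper's body presses on something with over 40 N, if the wrist force passes 120 N, or if a joint passes its speed limit or range.

## Working session

There is one attempt and no reset: what is moved stays moved. The work goes in short steps, Python scripts to look and compute and a tool call to move; the robot and the scene stay as the last step left them, time stands still between calls to the robot, and variables do not carry over. Pictures are saved under pics/ and viewed, at most 10 in all, crops included, and the job is handed in when it is done.

Besides the shell and the picture viewer there is one more tool, called after "Call:" as a command line: name --argument value ..., lists and objects as JSON in quotes. send_rows: Moves the arm, as the interface text tells. Its arguments: {"type":"object","properties":{"plan":{"type":"array"},"hand":{"type":"number"},"newtons":{"type":"number"}},"required":["plan"]}

```bash
mkdir -p pics
cat > h.py <<'E'
import numpy as np, cv2
from station import monitor, vision, job_done
def cam(n): return vision.read_camera(n)
def world(c):
    d=c["depth"]; h,w=d.shape; K=c["mtx"]
    u,v=np.meshgrid(np.arange(w),np.arange(h))
    pts=np.stack([u,v],-1).reshape(-1,1,2).astype(float)
    n=cv2.undistortPoints(pts,np.array(K,float),np.array([c["k1"],0,0,0,0.])).reshape(h,w,2)
    P=np.dstack([n*d[...,None],d])
    W=(P-np.array(c["t"]))@np.array(c["R"])
    W[d==0]=np.nan
    return W
def save(c,name,box=None,s=1):
    f=c["frame"]
    if box: f=f[box[1]:box[3],box[0]:box[2]]
    cv2.imwrite("pics/"+name,cv2.resize(f,None,fx=s,fy=s,interpolation=cv2.INTER_CUBIC))
E
python3 - <<'E'
from h import *
import pickle
for n in("top","side"):
    c=cam(n); save(c,n+"0.png"); pickle.dump(c,open(n+"0.pkl","wb"))
    print(n,c["k1"],np.round(c["mtx"],1).tolist(),np.round(np.array(c["R"]),3).tolist(),np.round(c["t"],1))
print(monitor.state())
E
```

```text
top 0.0248064647626721 [[558.4, 0.0, 324.9], [0.0, 558.4, 240.1], [0.0, 0.0, 1.0]] [[-0.01, -1.0, -0.001], [-0.998, 0.01, -0.069], [0.069, 0.0, -0.998]] [-127.1  511.8 1747.2]
side -0.005980307672716362 [[486.3, 0.0, 313.4], [0.0, 486.3, 240.3], [0.0, 0.0, 1.0]] [[0.767, 0.642, 0.009], [0.446, -0.524, -0.726], [-0.461, 0.56, -0.688]] [-310.  -229.2 1720.6]
{'time': 0.1, 'joint_pos': array([-1.20740955e+00,  3.53550681e-01,  1.63401454e+00, -2.31763617e-05,
        1.15518530e+00, -2.37235158e-03]), 'dq': array([ 7.86317695e-05, -2.36465062e-03, -2.63765489e-03, -5.14552177e-04,
        1.55448057e-04,  2.31283080e-03]), 'joint_efforts': array([-4.06848740e-04, -5.94903409e+01, -3.34929693e+01,  6.99704932e-02,
        1.83023885e-02, -2.16347405e-05]), 'eef_pos': array([ 223.39866593, -583.26833472,  213.97572977]), 'tool_rot': array([ 9.83323071e-01,  1.81866444e-01, -1.14361501e-04, -5.67622623e-04]), 'wrist_force': array([-0.35460873, -0.49800986, -0.02337453]), 'ft_torque': array([-0.0100749 , -0.00161222, -0.00013825]), 'grip_force': 0.0, 'opening': 92.50457329942499}
```

View pics/top0.png

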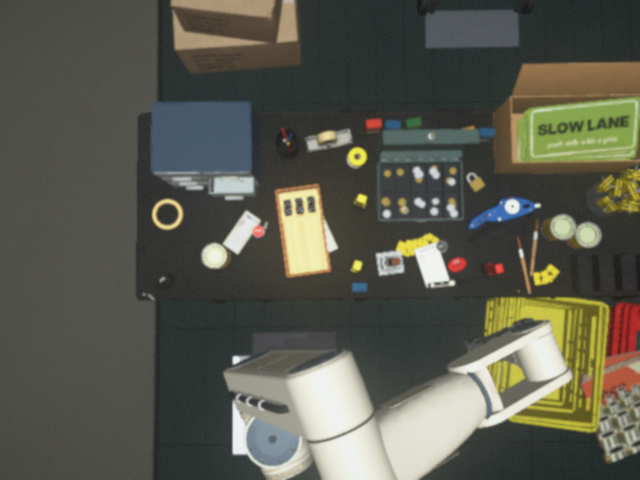

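View pics/side0.png

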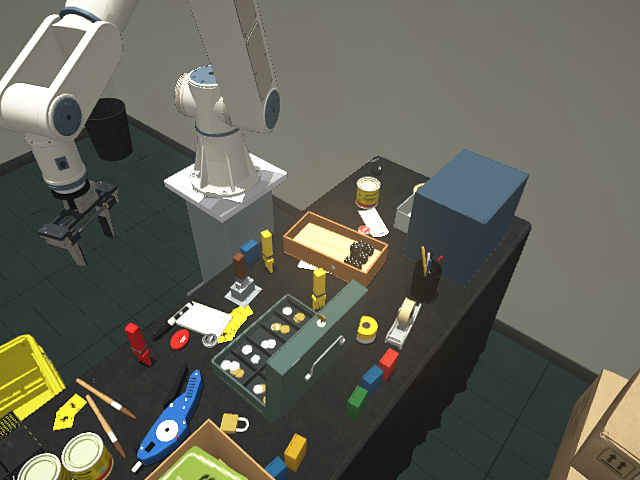

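The top view shows the tray from (277,190) to (328,276), with the dice near (300,207). The stand, with its brown-handled rake, is at (390,263). Upright look-alikes are yellow at (361,200) and (356,266) and red at (493,268). Only the brown one stands in a grey stand, so I'll confirm it in a crop.

Run:
```python
from h import *
import pickle
T=pickle.load(open("top0.pkl","rb"));S=pickle.load(open("side0.pkl","rb"))
a=cv2.resize(T["frame"][175:295,265:425],None,fx=5,fy=5,interpolation=cv2.INTER_CUBIC)
cv2.imwrite("pics/tc.png",a)
b=cv2.resize(S["frame"][190:310,220:395],None,fx=4.5,fy=4.5,interpolation=cv2.INTER_CUBIC)
cv2.imwrite("pics/sc.png",b)
for c,bx in((T,(140,115,500,295)),(S,(200,170,400,310))):
    W=world(c); x0,y0,x1,y1=bx; w=W[y0:y1,x0:x1].reshape(-1,3); 
    f=c["frame"][y0:y1,x0:x1].reshape(-1,3).astype(int)
    # rim points
    m=(abs(w[:,2]-66)<5)&(w[:,0]>350)&(w[:,0]<800)&(w[:,1]>-150)&(w[:,1]<150)
    q=w[m][:,:2].astype(np.float32); r=cv2.minAreaRect(q); print("rim",m.sum(),r)
    # rake top
    m=(abs(w[:,2]-146)<5)&(w[:,0]>350)
    print("146:",m.sum(),np.nanmedian(w[m],0),w[m].min(0),w[m].max(0))
W=world(T)
for (u,v) in((390,262),(388,252),(388,272),(378,258),(403,258),(361,200),(356,266),(300,250),(288,207),(300,207),(312,206)): print(u,v,np.round(W[v,u]), T["frame"][v,u])
```

```text
rim 471 ((604.7076416015625, -40.72711181640625), (429.0870666503906, 177.73367309570312), 17.279516220092773)
146: 235 [ 642.60260296 -213.75136939  144.58006485] [ 403.15918677 -639.95626018  141.03232207] [872.49412095 344.70209605 150.99531334]
rim 529 ((539.35595703125, -66.70539093017578), (274.304931640625, 142.10060119628906), 6.880118370056152)
146: 75 [ 442.99038401 -338.31462078  144.11671753] [ 429.1761521  -355.31481943  141.09428264] [651.7026538   88.51744683 150.31728681]
390 262 [ 436. -323.  138.] [48 60 75]
388 252 [ 471. -332.    9.] [164 167 161]
388 272 [ 408. -332.   -0.] [180 180 175]
378 258 [ 453. -300.    4.] [201 203 198]
403 258 [ 452. -380.    3.] [91 94 91]
361 200 [ 620. -240.  140.] [107 239 238]
356 266 [ 425. -223.  139.] [112 242 240]
300 250 [479. -54.  39.] [175 237 241]
288 207 [612. -19.  52.] [70 76 79]
300 207 [609. -57.  79.] [103 105 105]
312 206 [614. -94.  61.] [87 90 94]
```

View pics/tc.png

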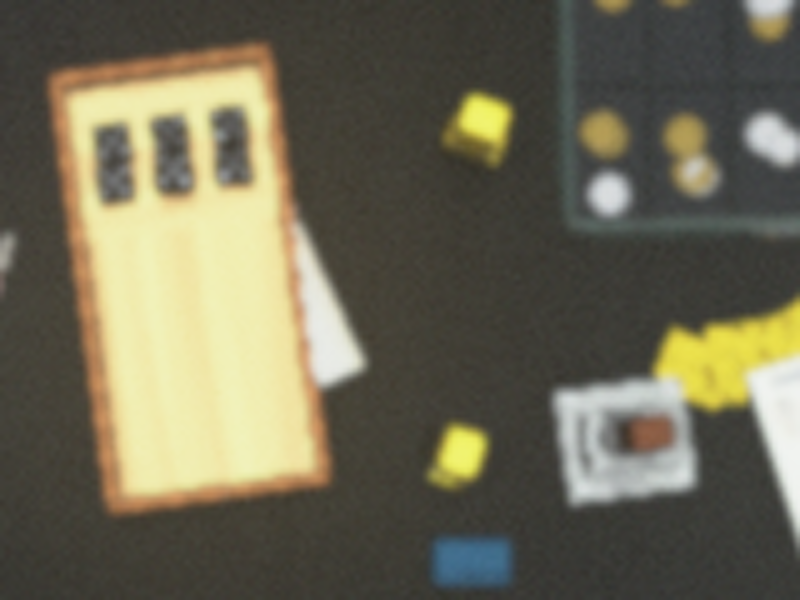

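View pics/sc.png

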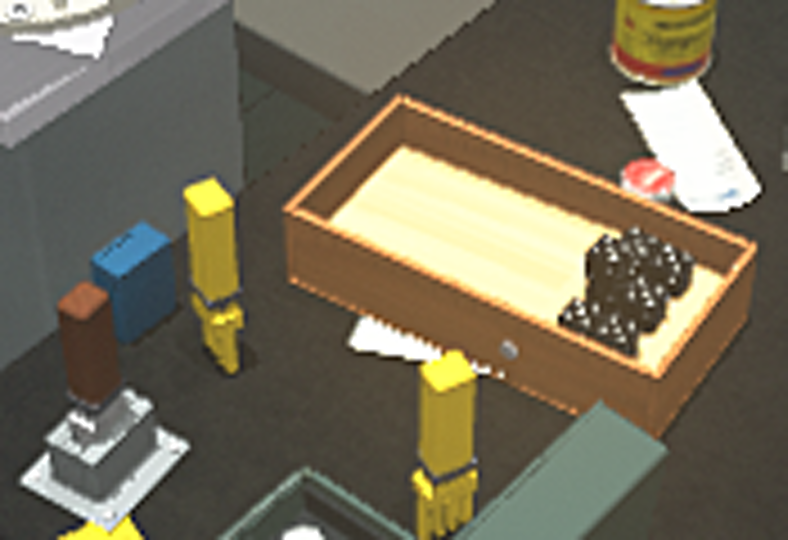

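The crop confirms it: the brown handle in the grey stand is at crop (652,432), with one yellow look-alike at (462,453) and another at (487,117). The next step turns these pixels into positions.

```bash
cat >> h.py <<'E'
def ray(c,uv,z):
    n=cv2.undistortPoints(np.array(uv,float).reshape(-1,1,2),np.array(c["mtx"],float),np.array([c["k1"],0,0,0,0.])).reshape(-1,2)
    R=np.array(c["R"]);C=-R.T@np.array(c["t"]); d=np.c_[n,np.ones(len(n))]@R
    return C+d*((z-C[2])/d[:,2])[:,None]
E
python3 - <<'E'
from h import *
import pickle
T=pickle.load(open("top0.pkl","rb"));S=pickle.load(open("side0.pkl","rb"))
t=lambda L:np.array(L)/5+[265,175]-.4; s=lambda L:np.array(L)/4.5+[220,190]-.4
p=lambda n,x:print(n,np.round(x,1).tolist())
p("rim T",(r:=ray(T,t([(50,73),(268,44),(330,485),(110,515)]),66))); p("c",r.mean(0))
p("rim S",(q:=ray(S,s([(756,245),(658,375),(286,210),(400,96)]),66)));p("c",q.mean(0))
for r in(r,q): print(np.degrees(np.arctan2(r[0,1]-r[3,1],r[0,0]-r[3,0])),np.linalg.norm(r[0]-r[1]),np.linalg.norm(r[1]-r[2]))
q=ray(S,s([(400,96),(756,245),(658,375),(286,210)]),66)
p("foot T",(r:=ray(T,t([(553,390),(682,380),(697,490),(570,506)]),4)));p("c",r.mean(0))
print(np.degrees(np.arctan2(r[0,1]-r[3,1],r[0,0]-r[3,0])))
p("handle T",ray(T,t([(652,432)]),146))
p("handle S",(r:=ray(S,s([(84,282),(107,294),(83,315),(60,302)]),146)));p("c",r.mean(0))
p("foot S",(r:=ray(S,s([(20,480),(110,530),(188,443),(122,388)]),3)));p("c",r.mean(0))
p("dice S far top", ray(S,s([(678,285)]),40))
W=world(T);w=W.reshape(-1,3);f=T["frame"].reshape(-1,3)
m=(abs(w[:,2]-145)<6)&(abs(w[:,0]-440)<30)&(abs(w[:,1]+340)<30);p("handle cloud",np.median(w[m],0));p("n",m.sum())
W=world(S);w=W.reshape(-1,3)
m=(abs(w[:,2]-145)<4)&(abs(w[:,0]-440)<30)&(abs(w[:,1]+340)<30);p("handle cloudS",np.r_[w[m].mean(0),w[m].min(0),w[m].max(0)])
E
```

```text
rim T [[666.5, 21.5, 66.0], [683.2, -113.5, 66.0], [410.2, -148.8, 66.0], [393.3, -14.0, 66.0]]
c [538.3, -63.7, 66.0]
rim S [[664.1, 16.6, 66.0], [681.7, -114.3, 66.0], [417.1, -151.5, 66.0], [399.3, -18.0, 66.0]]
c [540.5, -66.8, 66.0]
7.413838275596931 136.02276807096015 275.2336862943785
7.456523598459287 132.11804208075134 267.1694027016465
foot T [[469.8, -291.8, 4.0], [475.4, -373.9, 4.0], [405.5, -382.0, 4.0], [396.1, -301.4, 4.0]]
c [436.7, -337.3, 4.0]
7.368979285428356
handle T [[438.2, -336.5, 146.0]]
handle S [[430.7, -331.0, 146.0], [447.5, -329.3, 146.0], [449.2, -349.4, 146.0], [432.0, -350.7, 146.0]]
c [439.9, -340.1, 146.0]
foot S [[409.1, -382.4, 3.0], [477.8, -374.1, 3.0], [465.5, -296.0, 3.0], [402.2, -290.3, 3.0]]
c [438.6, -335.7, 3.0]
dice S far top [[633.9, -21.7, 40.0]]
handle cloud [436.6, -335.4, 144.6]
n 58
handle cloudS [441.1, -341.2, 144.2, 429.2, -355.3, 141.3, 451.0, -327.0, 148.7]
```

Run:
```python
from h import *
import pickle
T=pickle.load(open("top0.pkl","rb"));S=pickle.load(open("side0.pkl","rb"))
C0=np.array([539.3,-65]);a=np.radians(7.4);Rt=np.array([[np.cos(a),np.sin(a)],[-np.sin(a),np.cos(a)]])
for n,c in(("T",T),("S",S)):
    W=world(c);w=W.reshape(-1,3);w=w[np.isfinite(w[:,0])]
    l=(w[:,:2]-C0)@Rt.T; z=w[:,2]
    m=(l[:,0]>-110)&(l[:,0]<25)&(abs(l[:,1])<40)&(z<62)&(z>10)
    co=np.polyfit(l[m,0],z[m],1);r=z[m]-np.polyval(co,l[m,0]);k=abs(r)<4;co=np.polyfit(l[m,0][k],z[m][k],1)
    print(n,"bed slope",co,"at35",np.polyval(co,35),"at-43",np.polyval(co,-43),k.sum(),r.std())
    tab=(abs(l[:,0])<250)&(l[:,1]<-80)&(l[:,1]>-200)&(abs(z)<12);print("table z",np.median(z[tab]))
    m=(abs(abs(l[:,0])-133)<4)&(abs(l[:,1])<60)&(abs(z-66)<5);print("rim z",np.median(z[m]),m.sum())
    for nm,lo,hi in(("2ndlayer",70,90),("dice",47,64)):
        m=(l[:,0]>40)&(l[:,0]<118)&(abs(l[:,1])<56)&(z>lo)&(z<hi);q=l[m];print(nm,m.sum(),np.percentile(q,[3,97],axis=0).round(1).tolist())
    for lo,hi in((0,12),(36,48),(140,150)):
        m=(np.hypot(*(w[:,:2]-[438.5,-338]).T)<52)&(z>lo)&(z<hi)
        print(lo,m.sum(),cv2.minAreaRect(w[m][:,:2].astype(np.float32)) if m.sum()>5 else "")
```

```text
T bed slope [2.90632764e-02 3.13005946e+01] at35 32.3178092302416 at-43 30.05087367412603 683 4.424223242415986
table z 0.06836416556715161
rim z 66.49034557601532 120
2ndlayer 62 [[51.5, -7.8], [73.7, 14.6]]
dice 285 [[53.9, -43.1], [101.4, 50.5]]
0 401 ((438.7628479003906, -337.51611328125), (101.39181518554688, 101.18154907226562), 75.87996673583984)
36 92 ((436.8657531738281, -335.8309631347656), (36.01223373413086, 58.38810729980469), 7.335205554962158)
140 51 ((436.85498046875, -335.63671875), (20.607667922973633, 25.91939353942871), 0.39749643206596375)
S bed slope [ 0.03104746 29.37389864] at35 30.460559796932316 at-43 28.038857797625376 717 2.105379933800314
table z -1.485941826231953
rim z 64.06090333516242 129
2ndlayer 70 [[54.6, -13.5], [77.6, 9.3]]
dice 354 [[57.1, -49.4], [104.2, 44.4]]
0 335 ((441.6831359863281, -343.0042419433594), (101.7874755859375, 91.20285034179688), 37.71795654296875)
36 146 ((439.84417724609375, -340.378662109375), (38.966793060302734, 60.19575119018555), 6.826313495635986)
140 66 ((439.8001708984375, -340.6976013183594), (23.572965621948242, 28.585142135620117), 14.650323867797852)
```

Call:
send_rows --plan '[[[0,0,0],-1.4],[[0,0,0],-2.8],[[0,0,0],-4.2],[[0,0,0],-5.6],[[0,0,0],-7]]' --hand 60

```text
time: 0.6
eef_pos: [223.4, -583.4, 214.1]
tool_rot: [0.851, 0.525, 0.0, -0.0]
wrist_force: [-0.7, -0.3, 0.1]
opening: 59.9
grip_force: 0.0
```

Call:
send_rows --plan '[[[1.5,0.38,0],-1.14],[[3,0.76,0],-2.28],[[4.5,1.14,0],-3.42],[[6,1.52,0],-4.56],[[7.5,1.9,0],-5.7]]'

```text
time: 1.1
eef_pos: [377.4, -407.5, 214.4]
tool_rot: [0.66, 0.751, 0.0, -0.0]
wrist_force: [0.4, -0.4, -0.1]
opening: 60.0
grip_force: 0.0
```

```bash
cat >> h.py <<'E'
from scipy.spatial.transform import Rotation as Ro
C0=np.array([539.3,-65.]);A=np.radians(7.4);ex=np.array([np.cos(A),np.sin(A)]);ey=np.array([-ex[1],ex[0]])
def tr(x,y): return C0+x*ex+y*ey
def goto(x,y,z=None):
    s=monitor.state();R=Ro.from_quat(s["tool_rot"]).as_matrix();p=s["eef_pos"]
    d=np.array([x,y,p[2] if z is None else z])-p
    print("t",round(s["time"],2),"pos",p.round(1),"yawy",np.degrees(np.arctan2(R[1,1],R[0,1])).round(2),"F",s["wrist_force"].round(2),"units",(R.T@d/30).round(3),"tray",((p[:2]-C0)@np.c_[ex,ey]).round(1))
E
python3 -c "
from h import *
goto(438.4,-338.1,87)"
```

```text
t 1.1 pos [ 377.4 -407.5  214.4] yawy 7.42 F [ 0.39 -0.38 -0.1 ] units [2.031 2.317 4.246] tray [-204.7 -318.8]
```

Call:
send_rows --plan '[[[1,1.15,0],0],[[2.03,2.32,0],0],[[2.03,2.32,1.4],0],[[2.03,2.32,2.8],0],[[2.03,2.32,4.2],0]]'

```text
time: 1.6
eef_pos: [438.5, -339.5, 87.4]
tool_rot: [0.661, 0.75, 0.0, 0.0]
wrist_force: [0.2, -0.3, -0.5]
opening: 60.2
grip_force: 0.0
```

Call:
send_rows --plan '[[[0,0,0.05],0],[[0,0,0.05],0]]'

```text
time: 1.8
eef_pos: [437.7, -339.8, 87.0]
tool_rot: [0.662, 0.75, -0.0, -0.001]
wrist_force: [0.4, 0.1, 0.6]
opening: 60.2
grip_force: 0.0
```

```bash
python3 -c "
from h import *
goto(438.4,-338.1,87)
c=cam('side');save(c,'g.png',(190,190,340,310),5)"
```

```text
t 1.8 pos [ 437.7 -339.8   87. ] yawy 7.15 F [0.41 0.1  0.64] units [ 0.053  0.03  -0.001] tray [-136.1 -259.4]
```

View pics/g.png

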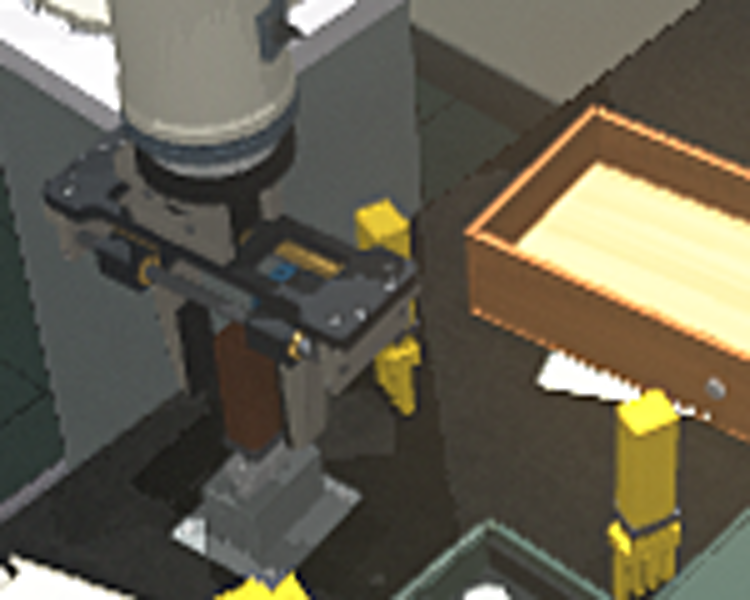

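The crop shows the brown handle at (250,385) between the open fingers, so I can close on it.

Call:
send_rows --plan '[[[0,0,0],0],[[0,0,0],0],[[0,0,0],0],[[0,0,0],0],[[0,0,0],0]]' --hand 10 --newtons 50

```text
time: 2.35
eef_pos: [438.2, -340.2, 87.4]
tool_rot: [0.662, 0.75, 0.0, 0.0]
wrist_force: [0.2, 0.7, 0.4]
opening: 22.2
grip_force: 0.4
```

Call:
send_rows --plan '[[[0,0,0],0],[[0,0,-0.3],0],[[0,0,-1.3],0],[[0,0,-2.7],0],[[0,0,-4.1],0]]'

```text
time: 2.85
eef_pos: [437.5, -339.5, 211.3]
tool_rot: [0.662, 0.75, -0.0, -0.001]
wrist_force: [0.6, -0.7, -3.0]
opening: 21.8
grip_force: 50.0
```

```bash
python3 -c "
from h import *
goto(*tr(90,0))
goto(*tr(115,37))"
```

```text
t 2.85 pos [ 437.5 -339.5  211.3] yawy 7.16 F [ 0.57 -0.73 -2.99] units [8.670e+00 7.509e+00 1.000e-03] tray [-136.4 -259.1]
t 2.85 pos [ 437.5 -339.5  211.3] yawy 7.16 F [ 0.57 -0.73 -2.99] units [9.906e+00 8.337e+00 2.000e-03] tray [-136.4 -259.1]
```

Call:
send_rows --plan '[[[1.2,1.0,0],0],[[2.4,2.0,0],0],[[3.6,3.0,0],0],[[4.8,4.0,0],0],[[6.0,5.05,0],0]]'

```text
time: 3.35
eef_pos: [566.4, -140.8, 210.6]
tool_rot: [0.662, 0.75, -0.0, -0.0]
wrist_force: [0.6, -0.7, -1.6]
opening: 21.8
grip_force: 50.0
```

Call:
send_rows --plan '[[[1.2,1.0,0],0],[[2.4,2.0,0],0],[[3.4,2.9,0],0],[[3.9,3.28,0],0],[[3.9,3.28,0],0]]'

```text
time: 3.85
eef_pos: [649.7, -12.1, 210.0]
tool_rot: [0.661, 0.751, 0.0, -0.0]
wrist_force: [0.3, -0.3, -2.0]
opening: 21.8
grip_force: 50.0
```

Run:
```python
from h import *
goto(*tr(115,36),116)
c=cam('top');save(c,'o.png',(265,175,375,275),6)
c2=cam('side');save(c2,'o2.png',(260,190,400,300),5)
a=cv2.imread('pics/o.png');b=cv2.imread('pics/o2.png');b=cv2.resize(b,None,fx=.57,fy=.57);a=cv2.resize(a,None,fx=.6,fy=.6)
h=max(a.shape[0],b.shape[0]);z=np.zeros((h,a.shape[1]+b.shape[1],3),np.uint8);z[:a.shape[0],:a.shape[1]]=a;z[:b.shape[0],a.shape[1]:]=b
cv2.imwrite('pics/ov.png',z)
```

```text
t 3.85 pos [649.7 -12.1 210. ] yawy 7.31 F [ 0.29 -0.28 -1.95] units [-0.076 -0.042  3.132] tray [116.3  38.2]
```

View pics/ov.png

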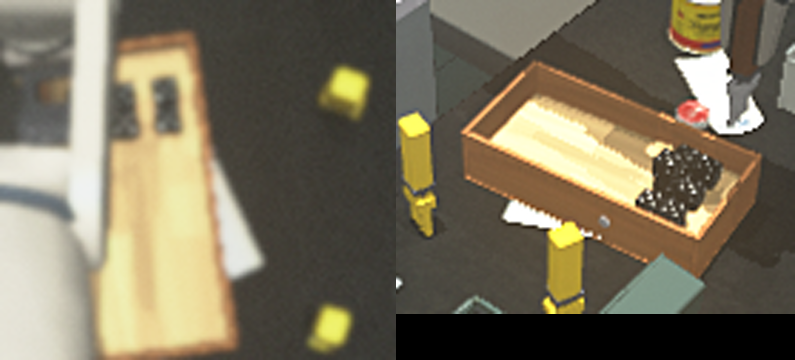

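The rake is held upright behind the left column, with its head at about (740,100) in the right-hand view, so I'm lowering it.

Call:
send_rows --plan '[[[-0.07,-0.03,1.1],0],[[-0.07,-0.03,2.1],0],[[-0.07,-0.03,2.35],0],[[-0.07,-0.03,2.6],0],[[-0.07,-0.03,2.8],0]]'

```text
time: 4.45
eef_pos: [648.9, -17.2, 126.9]
tool_rot: [0.662, 0.75, 0.0, 0.001]
wrist_force: [0.3, -0.0, -1.5]
opening: 21.6
grip_force: 50.0
```

Call:
send_rows --plan '[[[0,0,0.08],0],[[0,0,0.16],0],[[0,0,0.24],0],[[0,0,0.27],0],[[0,0,0.27],0]]'

```text
time: 4.95
eef_pos: [648.4, -16.4, 118.1]
tool_rot: [0.662, 0.75, 0.0, 0.0]
wrist_force: [-0.3, 0.1, -2.5]
opening: 21.9
grip_force: 50.0
```

Run:
```python
from h import *
goto(*tr(115,36),113)
```

```text
t 4.95 pos [648.4 -16.4 118.1] yawy 7.16 F [-0.31  0.08 -2.51] units [0.061 0.017 0.169] tray [114.5  34.2]
```

Call:
send_rows --plan '[[[0,0,0.03],0],[[0,0,0.06],0],[[0,0,0.08],0],[[0,0,0.1],0],[[0,0,0.1],0]]'

```text
time: 5.45
eef_pos: [648.3, -16.4, 114.9]
tool_rot: [0.662, 0.75, -0.0, -0.0]
wrist_force: [0.1, 0.1, -2.6]
opening: 21.9
grip_force: 50.0
```

Call:
send_rows --plan '[[[0,0,0.017],0],[[0,0,0.033],0],[[0,0,0.033],0]]'

```text
time: 5.75
eef_pos: [648.3, -16.4, 113.9]
tool_rot: [0.662, 0.75, -0.0, -0.0]
wrist_force: [0.6, -0.2, -1.0]
opening: 21.6
grip_force: 50.0
```

Call:
send_rows --plan '[[[0,0,0.01],0],[[0,0,0.02],0],[[0,0,0.02],0]]'

```text
time: 6.05
eef_pos: [648.4, -16.4, 113.5]
tool_rot: [0.662, 0.75, 0.0, 0.0]
wrist_force: [-0.2, -0.2, -0.3]
opening: 21.9
grip_force: 50.0
```

Call:
send_rows --plan '[[[0,0,0.01],0],[[0,0,0.01],0],[[0,0,0.01],0]]'

```text
time: 6.35
eef_pos: [648.5, -16.4, 113.3]
tool_rot: [0.662, 0.75, 0.0, 0.0]
wrist_force: [-1.1, 0.5, 0.1]
opening: 21.9
grip_force: 50.0
```

Run:
```python
from h import *
goto(*tr(85,37.5))
```

```text
t 6.35 pos [648.5 -16.4 113.3] yawy 7.16 F [-1.11  0.49  0.11] units [ 0.108 -0.984 -0.   ] tray [114.5  34.1]
```

Call:
send_rows --plan '[[[0,-0.1,0.01],0],[[0,-0.25,0.01],0],[[0,-0.4,0.01],0],[[0,-0.55,0.01],0],[[0,-0.7,0.01],0]]'

```text
time: 6.85
eef_pos: [627.5, -19.1, 113.1]
tool_rot: [0.662, 0.75, 0.0, 0.0]
wrist_force: [2.3, 0.6, 1.8]
opening: 21.6
grip_force: 50.0
```

Call:
send_rows --plan '[[[0,-0.15,0],0],[[0,-0.3,0],0],[[0,-0.45,0],0],[[0,-0.6,0],0],[[0,-0.75,0],0]]'

```text
time: 7.35
eef_pos: [605.0, -21.9, 112.9]
tool_rot: [0.662, 0.75, 0.0, 0.0]
wrist_force: [2.9, 0.7, 2.9]
opening: 21.6
grip_force: 50.0
```

Call:
send_rows --plan '[[[0,-0.15,-0.01],0],[[0,-0.35,-0.015],0],[[0,-0.55,-0.015],0],[[0,-0.75,-0.015],0],[[0,-0.9,-0.015],0]]'

```text
time: 7.85
eef_pos: [577.7, -25.3, 113.2]
tool_rot: [0.662, 0.75, -0.0, -0.0]
wrist_force: [1.7, -0.2, 1.4]
opening: 22.1
grip_force: 50.0
```

Run:
```python
from h import *
goto(*tr(25,36))
```

```text
t 7.85 pos [577.7 -25.3 113.2] yawy 7.16 F [ 1.73 -0.22  1.39] units [ 0.05  -0.606  0.   ] tray [43.2 34.4]
```

Call:
send_rows --plan '[[[0,-0.15,0],0],[[0,-0.3,0],0],[[0,-0.45,0.005],0],[[0,-0.6,0.01],0],[[0,-0.75,0.014],0]]'

```text
time: 8.35
eef_pos: [555.7, -28.1, 112.8]
tool_rot: [0.662, 0.75, -0.0, -0.0]
wrist_force: [1.7, -0.2, 1.9]
opening: 21.8
grip_force: 50.0
```

Call:
send_rows --plan '[[[0,-0.1,0.003],0],[[0,-0.2,0.006],0],[[0,-0.3,0.009],0],[[0,-0.4,0.012],0],[[0,-0.5,0.015],0]]'

```text
time: 8.85
eef_pos: [541.0, -29.9, 112.3]
tool_rot: [0.662, 0.75, -0.0, -0.0]
wrist_force: [2.2, 0.2, 1.3]
opening: 21.9
grip_force: 50.0
```

Call:
send_rows --plan '[[[0,-0.15,0.005],0],[[0,-0.3,0.01],0],[[0,-0.45,0.015],0],[[0,-0.6,0.02],0],[[0,-0.75,0.024],0]]'

```text
time: 9.35
eef_pos: [518.5, -32.8, 111.7]
tool_rot: [0.662, 0.75, -0.0, -0.0]
wrist_force: [1.1, -0.3, 1.0]
opening: 21.7
grip_force: 50.0
```

Call:
send_rows --plan '[[[0,-0.15,0.004],0],[[0,-0.3,0.009],0],[[0,-0.45,0.013],0],[[0,-0.6,0.018],0],[[0,-0.75,0.022],0]]'

```text
time: 9.85
eef_pos: [496.2, -35.5, 111.0]
tool_rot: [0.662, 0.75, -0.0, -0.0]
wrist_force: [1.1, 0.6, 1.5]
opening: 21.8
grip_force: 50.0
```

Run:
```python
from h import *
goto(*tr(-42,36))
```

```text
t 9.85 pos [496.2 -35.5 111. ] yawy 7.16 F [1.09 0.6  1.45] units [ 0.041 -0.102  0.   ] tray [-38.9  34.8]
```

Call:
send_rows --plan '[[[0,-0.15,0.006],0],[[0,-0.3,0.012],0],[[0,-0.45,0.017],0],[[0,-0.55,0.02],0],[[0,-0.55,0.02],0]]'

```text
time: 10.35
eef_pos: [479.4, -37.6, 110.3]
tool_rot: [0.662, 0.75, -0.0, -0.0]
wrist_force: [0.3, -0.5, 0.8]
opening: 21.4
grip_force: 50.0
```

Call:
send_rows --plan '[[[0,0,0],0],[[0,0,0],0],[[0,0.03,-0.3],0],[[0,0.06,-1.5],0],[[0,0.06,-3],0]]'

```text
time: 10.85
eef_pos: [480.5, -37.1, 200.2]
tool_rot: [0.662, 0.75, -0.001, -0.002]
wrist_force: [1.7, -0.6, -2.9]
opening: 21.7
grip_force: 50.0
```

Run:
```python
from h import *
goto(*tr(92,-1),145)
```

```text
t 10.85 pos [480.5 -37.1 200.2] yawy 7.16 F [ 1.66 -0.56 -2.86] units [-1.189  4.902  1.818] tray [-54.7  35.2]
```

Call:
send_rows --plan '[[[-0.3,1.4,0],0],[[-0.6,2.8,0],0],[[-0.9,4.1,0],0],[[-1.17,4.9,0],0],[[-1.17,4.9,0],0]]'

```text
time: 11.35
eef_pos: [635.0, -54.2, 200.3]
tool_rot: [0.662, 0.75, 0.0, 0.001]
wrist_force: [0.5, 0.0, -2.4]
opening: 22.1
grip_force: 50.0
```

Run:
```python
from h import *
goto(*tr(91,-1),144)
c=cam('side');save(c,'p1.png',(265,190,400,300),5.5)
```

```text
t 11.35 pos [635.  -54.2 200.3] yawy 7.15 F [ 0.47  0.02 -2.42] units [ 0.021 -0.18   1.876] tray [96.3 -1.6]
```

View pics/p1.png

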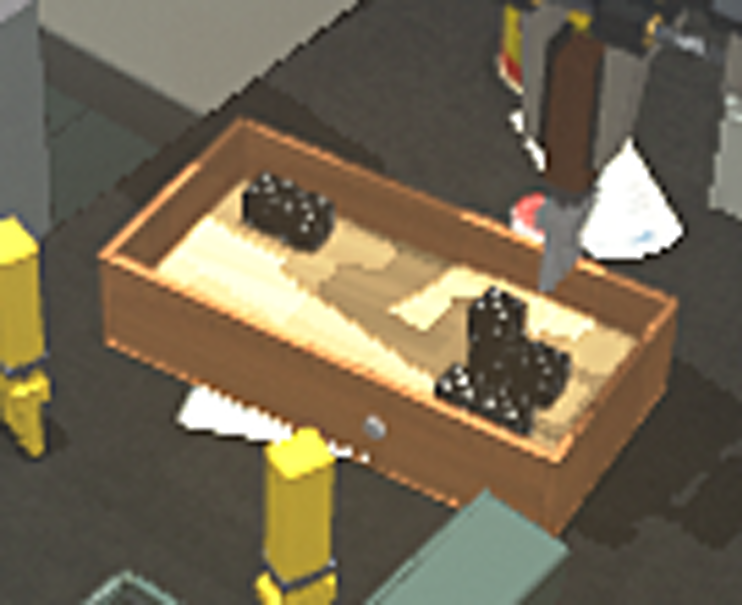

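The two left-column dice are now in the near third, at crop (285,210). Die 7 is still on its stack at (495,315), and the rake hangs behind it. Next I'll lower the teeth to just above the far die and push die 7 off forward.

Call:
send_rows --plan '[[[0.02,-0.1,0.9],0],[[0.02,-0.1,1.5],0],[[0.02,-0.1,1.75],0],[[0.02,-0.1,1.85],0],[[0.02,-0.1,1.85],0]]'

```text
time: 11.9
eef_pos: [629.0, -53.5, 145.3]
tool_rot: [0.662, 0.75, 0.0, 0.0]
wrist_force: [0.1, -0.5, -0.4]
opening: 21.4
grip_force: 50.0
```

Call:
send_rows --plan '[[[0,-0.12,0],0],[[0,-0.24,0],0],[[0,-0.36,0],0],[[0,-0.48,0],0],[[0,-0.6,0],0]]'

```text
time: 12.4
eef_pos: [611.1, -55.9, 145.1]
tool_rot: [0.662, 0.75, 0.0, 0.0]
wrist_force: [1.0, -1.0, -1.0]
opening: 21.5
grip_force: 50.0
```

Call:
send_rows --plan '[[[0,-0.12,0],0],[[0,-0.24,0],0],[[0,-0.36,0],0],[[0,-0.48,0],0],[[0,-0.6,0],0]]'

```text
time: 12.9
eef_pos: [593.1, -58.2, 144.9]
tool_rot: [0.662, 0.75, -0.0, -0.0]
wrist_force: [0.1, 0.6, -1.8]
opening: 22.1
grip_force: 50.0
```

Run:
```python
from h import *
goto(*tr(45,-1),144)
c=cam('side');save(c,'p2.png',(290,215,390,290),7)
```

```text
t 12.9 pos [593.1 -58.2 144.9] yawy 7.16 F [ 0.1   0.6  -1.76] units [-0.03  -0.309  0.029] tray [54.3 -0.1]
```

View pics/p2.png

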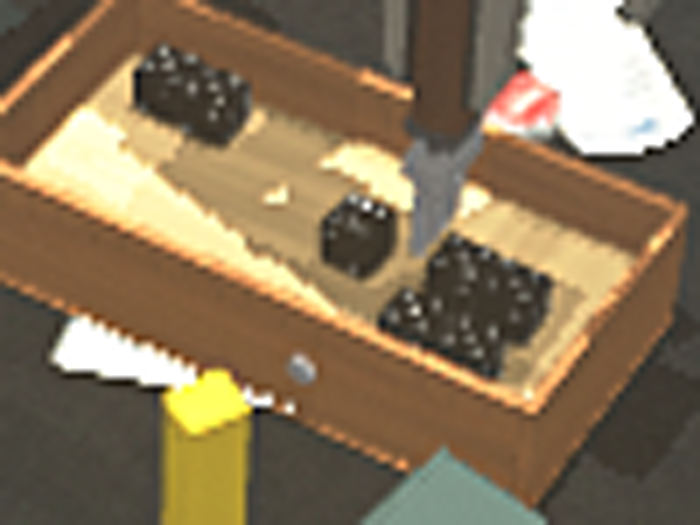

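Die 7 now lies on the bed in front of the middle column, at crop (360,235). Next I'll put the rake behind the middle column and pull it into the middle third.

Call:
send_rows --plan '[[[0,0,-0.4],0],[[-0.02,0.8,-0.5],0],[[-0.03,1.7,-0.5],0],[[-0.03,2.04,-0.5],0],[[-0.03,2.04,-0.5],0]]'

```text
time: 13.45
eef_pos: [655.3, -51.2, 160.2]
tool_rot: [0.661, 0.75, 0.0, 0.0]
wrist_force: [-0.8, 0.6, -2.7]
opening: 21.5
grip_force: 50.0
```

Run:
```python
from h import *
goto(*tr(115,-1),118)
```

```text
t 13.45 pos [655.3 -51.2 160.2] yawy 7.18 F [-0.76  0.57 -2.69] units [ 0.009 -0.063  1.407] tray [116.8  -1.3]
```

Call:
send_rows --plan '[[[0,-0.03,0.5],0],[[0,-0.03,0.8],0],[[0,-0.03,1.1],0],[[0,-0.03,1.4],0],[[0,-0.03,1.47],0]]'

```text
time: 13.95
eef_pos: [652.3, -51.5, 114.2]
tool_rot: [0.662, 0.75, -0.001, -0.001]
wrist_force: [-0.2, 0.4, -1.9]
opening: 21.9
grip_force: 50.0
```

Call:
send_rows --plan '[[[0,0,0.02],0],[[0,0,0.04],0],[[0,0,0.06],0],[[0,0,0.06],0],[[0,0,0.06],0]]'

```text
time: 14.45
eef_pos: [653.6, -51.5, 114.3]
tool_rot: [0.662, 0.75, 0.0, 0.0]
wrist_force: [-0.3, -0.1, -1.7]
opening: 22.0
grip_force: 50.0
```

Call:
send_rows --plan '[[[0,0,0.015],0],[[0,0,0.03],0],[[0,0,0.03],0]]'

```text
time: 14.75
eef_pos: [653.5, -51.5, 113.4]
tool_rot: [0.662, 0.75, 0.0, 0.0]
wrist_force: [-0.6, -0.1, 0.5]
opening: 22.1
grip_force: 50.0
```

Call:
send_rows --plan '[[[0,-0.1,0],0],[[0,-0.25,0],0],[[0,-0.4,0],0],[[0,-0.55,0],0],[[0,-0.7,0],0]]'

```text
time: 15.25
eef_pos: [632.4, -54.2, 113.3]
tool_rot: [0.662, 0.75, 0.0, 0.0]
wrist_force: [2.2, -0.1, 1.7]
opening: 21.9
grip_force: 50.0
```

Call:
send_rows --plan '[[[0,-0.15,0],0],[[0,-0.3,0],0],[[0,-0.45,0],0],[[0,-0.6,0],0],[[0,-0.75,0],0]]'

```text
time: 15.75
eef_pos: [610.0, -57.0, 113.2]
tool_rot: [0.662, 0.75, 0.0, 0.0]
wrist_force: [1.8, -0.0, 1.4]
opening: 21.5
grip_force: 50.0
```

Run:
```python
from h import *
goto(*tr(35,-1))
```

```text
t 15.75 pos [610.  -57.  113.2] yawy 7.16 F [ 1.77 -0.01  1.44] units [-1.000e-03 -1.205e+00 -0.000e+00] tray [71.1 -1.1]
```

Call:
send_rows --plan '[[[0,-0.15,0],0],[[0,-0.3,0],0],[[0,-0.45,0],0],[[0,-0.6,0],0],[[0,-0.7,0],0]]'

```text
time: 16.25
eef_pos: [589.0, -59.6, 113.2]
tool_rot: [0.662, 0.75, 0.0, 0.0]
wrist_force: [2.3, -0.1, 1.7]
opening: 22.0
grip_force: 50.0
```

Call:
send_rows --plan '[[[0,-0.15,0],0],[[0,-0.3,0],0],[[0,-0.45,0.003],0],[[0,-0.52,0.004],0],[[0,-0.52,0.004],0]]'

```text
time: 16.75
eef_pos: [573.4, -61.5, 113.0]
tool_rot: [0.662, 0.75, -0.0, -0.0]
wrist_force: [-0.2, 0.4, 2.5]
opening: 21.9
grip_force: 50.0
```

Call:
send_rows --plan '[[[0,0.03,-0.1],0],[[0,0.06,-1],0],[[0,0.06,-2.4],0],[[0,0.06,-3.3],0],[[0,0.06,-3.3],0]]'

```text
time: 17.25
eef_pos: [577.3, -61.4, 215.4]
tool_rot: [0.662, 0.75, 0.001, 0.002]
wrist_force: [-0.4, 0.3, -1.3]
opening: 21.9
grip_force: 50.0
```

Run:
```python
from h import *
goto(438.2,-340.1,211)
c=cam('side');save(c,'p3.png',(265,190,400,300),5.5)
```

```text
t 17.25 pos [577.3 -61.4 215.4] yawy 7.16 F [-0.35  0.3  -1.34] units [-8.638 -5.759  0.131] tray [38.1 -1.4]
```

View pics/p3.png

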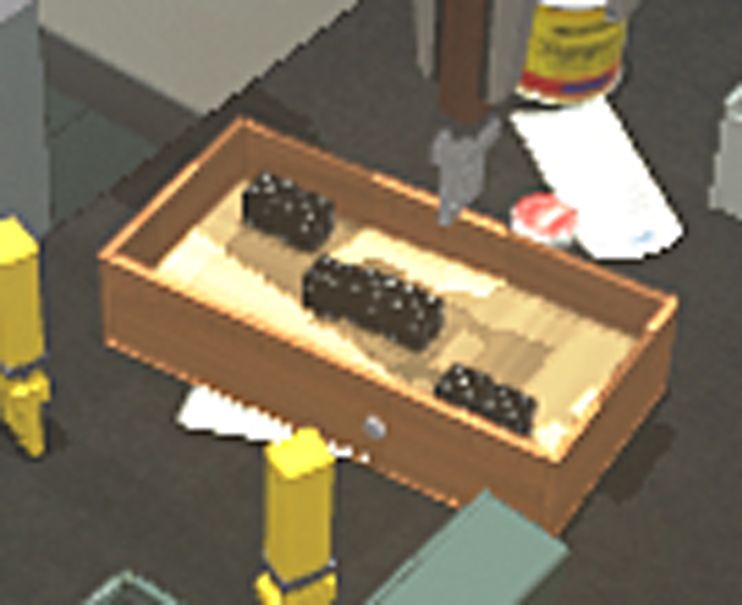

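One flat layer: two dice near at (285,210), three in the middle at (370,300), and two far at (485,400). Now the rake goes back to its stand.

Call:
send_rows --plan '[[[-1.25,-0.8,0],0],[[-2.5,-1.6,0],0],[[-3.75,-2.4,0],0],[[-5,-3.2,0],0],[[-6.2,-4.0,0],0]]'

```text
time: 17.8
eef_pos: [477.4, -261.4, 209.7]
tool_rot: [0.662, 0.75, -0.0, -0.002]
wrist_force: [0.5, -0.2, -2.4]
opening: 21.7
grip_force: 50.0
```

Call:
send_rows --plan '[[[-1.2,-0.8,0],0],[[-2.2,-1.6,0],0],[[-2.42,-1.75,0],0],[[-2.42,-1.75,0],0],[[-2.42,-1.75,0],0]]'

```text
time: 18.3
eef_pos: [436.6, -338.1, 210.8]
tool_rot: [0.662, 0.75, 0.0, -0.001]
wrist_force: [0.6, 0.4, -2.4]
opening: 21.7
grip_force: 50.0
```

Run:
```python
from h import *
goto(438.1,-340.1,130)
```

```text
t 18.3 pos [ 436.6 -338.1  210.8] yawy 7.15 F [ 0.57  0.41 -2.41] units [-0.077  0.045  2.692] tray [-137.  -257.6]
```

Call:
send_rows --plan '[[[-0.07,0.045,1],0],[[-0.07,0.045,2],0],[[-0.07,0.045,2.45],0],[[-0.07,0.045,2.5],0],[[-0.07,0.045,2.5],0]]'

```text
time: 18.8
eef_pos: [439.0, -340.7, 137.3]
tool_rot: [0.661, 0.75, 0.0, -0.0]
wrist_force: [-0.3, -0.8, -1.6]
opening: 22.0
grip_force: 50.0
```

Run:
```python
from h import *
goto(438.1,-340.1,87.5)
```

```text
t 18.8 pos [ 439.  -340.7  137.3] yawy 7.21 F [-0.32 -0.8  -1.56] units [ 0.024 -0.026  1.661] tray [-135.  -260.5]
```

Call:
send_rows --plan '[[[0,0,0],0],[[0,0,0.15],0],[[0,0,0.3],0],[[0,0,0.45],0],[[0,0,0.5],0]]'

```text
time: 19.3
eef_pos: [438.1, -341.1, 121.5]
tool_rot: [0.662, 0.75, -0.0, -0.0]
wrist_force: [-0.5, -0.8, -2.0]
opening: 22.0
grip_force: 50.0
```

Call:
send_rows --plan '[[[0,0,0.2],0],[[0,0,0.45],0],[[0,0,0.7],0],[[0,0,0.95],0],[[0,0,1],0]]'

```text
time: 19.8
eef_pos: [437.8, -340.8, 90.7]
tool_rot: [0.662, 0.75, -0.0, -0.001]
wrist_force: [0.2, -0.2, -1.3]
opening: 22.1
grip_force: 50.0
```

Run:
```python
from h import *
goto(438.1,-340.1,87.6)
```

```text
t 19.8 pos [ 437.8 -340.8   90.7] yawy 7.16 F [ 0.25 -0.17 -1.33] units [0.021 0.012 0.104] tray [-136.2 -260.4]
```

In the slot with no resistance; I'll seat it, open the fingers and leave.

Call:
send_rows --plan '[[[0,0,0.05],0],[[0,0,0.1],0],[[0,0,0.1],0],[[0,0,0.1],0]]'

```text
time: 20.2
eef_pos: [438.5, -341.3, 89.2]
tool_rot: [0.662, 0.75, 0.0, 0.0]
wrist_force: [-0.1, 0.4, -2.4]
opening: 21.9
grip_force: 50.0
```

Call:
send_rows --plan '[[[0,0,0],0],[[0,0,0],0],[[0,0,0],0],[[0,0,0],0],[[0,0,0],0]]' --hand 60

```text
time: 20.7
eef_pos: [438.5, -341.3, 89.1]
tool_rot: [0.662, 0.75, 0.0, 0.0]
wrist_force: [0.1, 0.3, -0.3]
opening: 58.8
grip_force: 0.0
```

Call:
send_rows --plan '[[[0,0,-1],0],[[0,0,-2.4],0],[[0,0,-3.8],0],[[0,0,-5],0],[[0,0,-5],0]]'

```text
time: 21.2
eef_pos: [440.7, -343.0, 244.3]
tool_rot: [0.662, 0.75, 0.0, 0.004]
wrist_force: [1.5, -0.9, -0.1]
opening: 60.1
grip_force: 0.0
```

Run:
```python
from h import *
s=monitor.state();print(s["opening"],s["eef_pos"],s["wrist_force"])
a=cam('side')["frame"][185:305,220:395]
cv2.imwrite('pics/end.png',cv2.resize(a,None,fx=4.5,fy=4.5,interpolation=cv2.INTER_CUBIC))
```

```text
60.06900250586642 [ 440.66606098 -343.00981654  244.32776024] [ 1.46716102 -0.87878375 -0.13234583]
```

View pics/end.png

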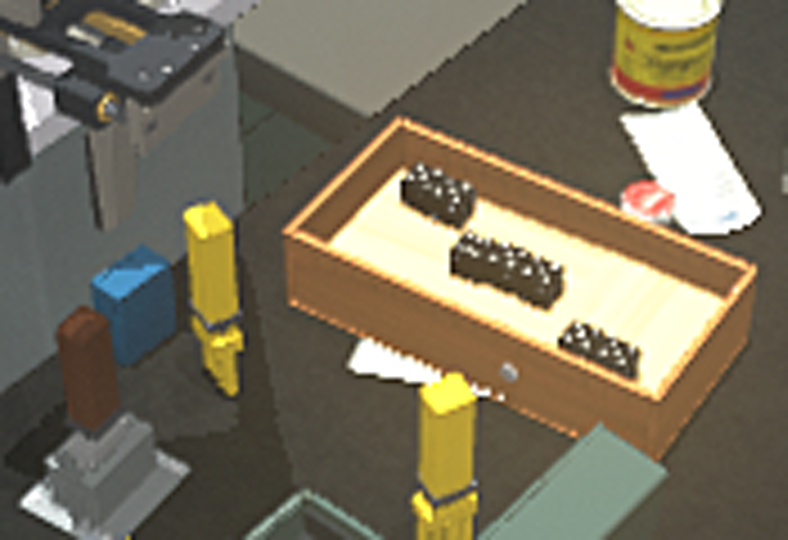

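The rake stands upright and free at (88,370), and the dice lie flat in three groups. A quick check of their positions by number comes before handing in.

Run:
```python
from h import *
c=cam('side');W=world(c);w=W.reshape(-1,3);f=c["frame"].reshape(-1,3).astype(int)
l=(w[:,:2]-C0)@np.c_[ex,ey];z=w[:,2]
for yl in(-37,0,37):
    m=(abs(l[:,0])<118)&(abs(l[:,1]-yl)<18)&(f.max(1)<70)&(z>36)&(z<75)
    print(yl,m.sum(),np.percentile(l[m,0],[2,98]).round(1),np.percentile(z[m],98).round(1),np.percentile(l[m,1],[2,98]).round(1))
m=(abs(z-144)<5)&(abs(w[:,0]-440)<30)&(abs(w[:,1]+340)<30);print(w[m].mean(0))
```

```text
-37 13 [ 55.7 104.8] 56.5 [-50.9 -26.1]
0 15 [-42.7  28.8] 55.0 [-17.    8.2]
37 14 [-107.1  -59.7] 51.6 [23.6 39.8]
[ 441.53064892 -342.71129619  143.90744396]
```

```bash
python3 -c "
from h import *
print(job_done())"
```

```text
the job is handed in; nothing more can be done
None
```

The job is handed in, though no verdict came back: the seven dice lie in one layer (two far, three middle, two near), estimated bed force peaked near 5 N of the 8 N limit, the rake stands upright and released in its stand, and the other objects look untouched in the last picture.

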